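# Index the rotary phone holder by one hole

### The arm

A 7-joint arm with a two-finger parallel gripper is mounted at the origin on the work surface. World frame = base frame: x ahead of the robot, y to its left, z up, the work surface at z = 0. Lengths are in m, angles in rad, forces in N, time in s.
With the tool pointing down it reaches from about 0.4 to 0.875 m from the base axis. Payload 19.3 kg.
Tool frame: the origin (TCP) lies midway between the tips of the shut fingers; the grasp point (between the pads) lies 19 mm behind it; z points along the fingers, y is the line along which they close (so a half turn about z gives the same grasp; the last joint's range is limited). The gripper opens to 85 mm and grips with 20 to 120 N. Pads are 22 mm wide; open, the fingers measure 114 mm over their backs; the gripper's body (76 mm by 85 mm) begins 54 mm behind the grasp point. The pads swing forward as they close: fully open they stand 13 mm farther back than shut.
Start: joints at [1.065, 0.521, -0.036, 1.599, 0.021, 1.021, -0.113], TCP at [0.264, -0.567, 0.208] pointing down, gripper open.
Joint ranges: [-2.91, 2.91], [-0.3, 2.13], [-1.5, 1.42], [0.17, 2.43], [-1.26, 4.41], [0.16, 1.93], [-2.52, 2.52]. Speed limits (rad/s): [1.89, 1.89, 2.39, 2.39, 3.01, 3.01, 3.01].

### API

Orientations are given as [roll, pitch, yaw] about the fixed x, y, z axes, in that order (R = Rz(yaw) Ry(pitch) Rx(roll)).
In Python, from workcell import * gives the robot as it stands. The module is installed in compiled form; this text tells all that it offers.
- The arm moves only by the tool play_rows, never from a script. Its argument "deltas" is a list of rows, each a list of 7 numbers: the shift along the tool's x, y, z in units of 500 mm (1.0 is 500 mm), then the turn, a rotation vector about the tool's x, y, z in units of 120 degrees (1.0 is 120 degrees), then the closure, from 0 (fully open) to 1 (shut). A call has 1 to 10 rows; each row is the pose to reach, as a shift and turn from the pose commanded when the call began, along the tool's axes at that moment; what a row does not reach only later rows make up. A row lasts 1/10 s, in which the tool goes at most 50 mm and 8.59 degrees, less where a joint would pass 70% of its speed; a pose out of reach is approached as far as the arm can. A call with a number of a shift or a turn outside -1 to 1 is refused whole. A call with a gripper value outside its range is refused whole. The fingers move at their own pace and stop on an object; "newtons" is the grip in N (left out, the last holds). Time passes only in rows, so rows that repeat a pose let the fingers close. It gives the time, the measured TCP pose, the force, the opening and the grip force at its end, in the units of the state.
- observe(): the state, without advancing time (a new reading comes with each control period).
- grab_frame(name): name is "scene" or "side" or "wrist"; returns the picture (480x640x3 uint8, red, green, blue); there is no depth.
- get_calibration(name): a dict with "fovy" (degrees; the focal length in pixels is half the picture's height over the tangent of half this angle, whatever the lens; pixels are square), "cx", "cy" (the principal point, pixels), "xyz" and "rotation" of the camera in the world. Camera axes: x right, y down, z forward; pixel columns grow to the right and rows downward; lengths in m; the calibration is good to about 2 mm. The wrist camera is an equidistant fisheye: a pixel r from the principal point sees the ray r / f radians off the axis. A picture is of the moment at which its call begins: read the wrist's pose just before it. get_calibration takes no time and is no camera call; for the wrist camera it gives the pose at the moment of the call.
- job_done(): hands the job in; it is judged then, once.
The state is a dict: "clock": time; "qpos": joint angles; "qd": joint speeds; "joint_efforts": joint torques, N m; "position": TCP position; "tool_rot": TCP orientation; "force": force on the tool from outside, world axes, zero at the start; "moment": the same for the moment, N m; "grip_width": finger opening in m; "finger_force": force on a finger pad.
Only numpy, scipy, OpenCV 4.12 (cv2) and the standard library are available. Lean on these libraries where they do the work, as an engineer would, in place of code of your own. Each camera call takes 0.05 s, during which the arm holds its last target. There are 200 camera calls.

### The job

Index the rotary phone holder to its next hole, clockwise seen from above: push the round black plunger cap all the way in with the fingertips, keep it in while you swing it round with the table, and at the next notch let it spring back up so that the table is locked there. Only push and never grip anything; the opened phone stays lying in its nest on the table, and everything else on the mat stays where it is.

Things in the scene. Friction and masses are not known exactly. Their poses are not given: they have to be found in the camera images.
- turntable (a joint): angle of the turning table, rad: 0 at the start (locked in a notch), growing clockwise seen from above; it turns freely both ways (light friction, about 0.06 N m) once the plunger is in. The fixed steel wheel under it has 6 notches, 60 degrees apart, so the next notch clockwise is at 1.047; locked, the table has about 1 degree of play either way
- plunger (a joint): stroke of the plunger, m: 0 when sprung up, growing as it is pushed straight down, 0.012 at its stop. The spring takes about 3.5 N to start and 8 N at the stop; pushed in more than about 9 mm it frees the table. Let go, it springs up, locking if the table is within about 2 degrees of a notch; elsewhere it rides under the wheel's rim, about 8.5 mm in, and springs up into the notch when the table is pushed on to it with nothing holding the cap down
- plunger_cap (a point): point at the centre of the top of the plunger's round black cap (floor of its dish); z is up. The cap is 50 mm across, its dish 44 mm across with a rim 3 mm high. It stands on an ear of the turning table, 112 mm out from the axis, and moves round with the table; its top is about 79 mm above the work surface when sprung up and 67 mm when pushed in. Its grippy plastic lets pressing fingertips drag it sideways
- table_axis (a point): point on the vertical axis of the turning table, in the plane of its aluminium top (180 mm across, 57 mm above the work surface); its x axis points towards the plunger
- open_phone: opened phone, 72 x 148 x 8 mm, lying loose in a nest of six 6 mm high black stops on the turning table; origin at the centre of its underside, on the table's axis, long side along its y
- phone_a: spare closed phone, black, 72 x 148 x 8 mm, lying on the mat; origin at the centre of its underside, long side along its y
- phone_b: spare closed phone with a white frame, 72 x 148 x 8 mm, lying on the mat; origin at the centre of its underside, long side along its y
- screwdriver: small screwdriver, 160 mm long, lying on the mat; origin at the middle of its underside
- flux_pot: small round white pot with a steel lid, 46 mm across, 32 mm high; origin at the centre of its underside
- screw_tray: open grey parts tray with four compartments, 75 x 95 x 18 mm; origin at the centre of its underside
- cleaner: white bottle with a black cap, 48 mm across, 110 mm high, standing on the mat; origin at the centre of its underside
- tape_roll: roll of amber tape lying flat, 66 mm across, 18 mm high; origin at the centre of its underside

How it is judged:
On the way, in this order (a step that is already met when the one before it is completed fails the run):
1. the plunger is pushed in while the table is still at its first notch (value of joint plunger above 0.0095 m and value of joint turntable between -0.06 and 0.06 rad), for 0.05 s.
2. the table is swung more than half way to the next notch clockwise, the plunger in (value of joint turntable above 0.55 rad and value of joint plunger above 0.006 m), for 0.05 s.
At the end, for the whole second after the job is handed in: the table stands at the next notch clockwise (1.047 rad, within 0.035) and at rest, the plunger is sprung up to within 2 mm, the opened phone lies in its nest (within 8 mm of the axis), and every other thing on the mat is within 20 mm of where it was (value of joint turntable between 1.0122 and 1.0822 rad and value of joint plunger below 0.002 m and velocity of joint turntable between -0.05 and 0.05 rad/s and horizontal distance between open_phone and table_axis below 0.008 m and z of open_phone in the frame of table_axis below 0.005 m and distance of each of phone_a, phone_b, screwdriver, flux_pot, screw_tray, cleaner, tape_roll from where it was at the start of the episode below 0.02 m); the robot touches nothing.
It fails at once if the table is forced past its lock with the plunger up (value of joint plunger below 0.003 m and (value of joint turntable below -0.1 rad or value of joint turntable between 0.1 and 0.9472 rad)).
It fails at once if the plunger cap is gripped between the fingers instead of pushed from above (distance between the grasp point and plunger_cap below 0.03 m and z of the grasp point in the frame of plunger_cap below 0.005 m and contact force between the fingers and plunger above 0.5 N).
It fails at once if the opened phone is lifted or pushed out of its nest (z of open_phone in the frame of table_axis above 0.01 m or horizontal distance between open_phone and table_axis above 0.012 m).
It fails at once if another thing on the mat is lifted or pushed away (distance of any of phone_a, phone_b, screwdriver, flux_pot, screw_tray, cleaner, tape_roll from where it was at the start of the episode above 0.02 m).
It also fails if it takes over 38 s, if anything falls off the work surface, if the arm or the gripper's body presses on something with over 40 N, if the wrist force passes 120 N, or if a joint passes its speed limit or range.

## Working session

There is one attempt and no reset: what is moved stays moved. The work goes in short steps, Python scripts to look and compute and a tool call to move; the robot and the scene stay as the last step left them, time stands still between calls to the robot, and variables do not carry over. Pictures are saved under pics/ and viewed, at most 10 in all, crops included, and the job is handed in when it is done.

Besides the shell and the picture viewer there is one more tool, called after "Call:" as name([rows], argument=value, ...), one row to a line, values as JSON. play_rows: Moves the arm, as the interface text tells. Its arguments: {"type":"object","properties":{"deltas":{"type":"array"},"newtons":{"type":"number"}},"required":["deltas"]}

```bash
mkdir -p pics; python3 - <<'E'
from workcell import *
import cv2
s=observe();print(s)
for n in("scene","side"):
    c=get_calibration(n);print(n,c)
    cv2.imwrite(f"pics/{n}0.png",grab_frame(n)[:,:,::-1])
E
```

```text
{'clock': 0.0, 'qpos': array([ 1.06482549,  0.52200455, -0.03632561,  1.60001265,  0.0212355 ,
        1.02108441, -0.11277861]), 'qd': array([ 0.00232933, -0.00129093, -0.00095649,  0.00058244,  0.00129931,
       -0.00098193, -0.00149369]), 'joint_efforts': array([ 5.87083232e-04, -9.27102470e+01,  1.98071145e+00, -3.69927156e+01,
        1.80617021e-02,  8.37930653e-03,  7.81889685e-05]), 'position': array([ 0.26361973, -0.56628356,  0.20753001]), 'tool_rot': array([-3.14047500e+00,  1.10987083e-04,  4.35799420e-01]), 'force': array([ 0.5965989 ,  0.18358552, -0.62361055]), 'moment': array([-0.02611199,  0.04291912,  0.03487891]), 'finger_force': 0.0, 'grip_width': 0.08523008891582907}
scene {'fovy': 56.19970483478283, 'cx': 320.75993067884747, 'cy': 241.13554371630352, 'xyz': array([1.04093396, 0.36538519, 0.61110713]), 'rotation': array([-2.32169196e+00,  7.65341215e-04,  2.19756637e+00])}
side {'fovy': 57.82277463255947, 'cx': 324.82636345139997, 'cy': 238.05416601526665, 'xyz': array([ 0.42820629, -0.53411467,  0.51145165]), 'rotation': array([-2.20523273, -0.0168115 , -0.23372141])}
```

View pics/scene0.png

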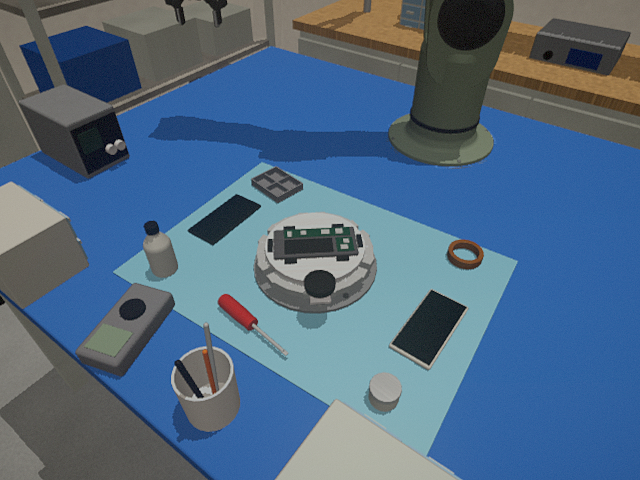

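View pics/side0.png

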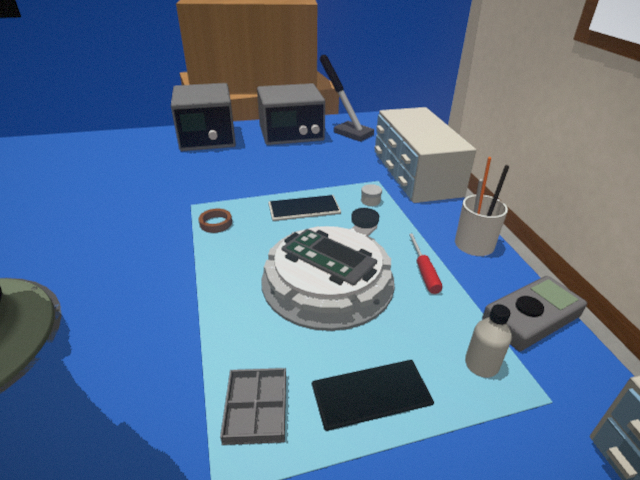

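The scene view shows the cap near (320,284) and the table top centred near (316,243). In the side view the cap is near (365,217) and the table near (331,262). Next I'll measure both.

```bash
cat > h.py <<'E'
import numpy as np, cv2
from scipy.spatial.transform import Rotation as Ro
from workcell import *
def cast(n,px,z):
    c=get_calibration(n); f=240/np.tan(np.radians(c["fovy"]/2))
    px=np.atleast_2d(px).astype(float)
    d=np.c_[(px[:,0]-c["cx"])/f,(px[:,1]-c["cy"])/f,np.ones(len(px))]@Ro.from_euler("xyz",c["rotation"]).as_matrix().T
    return c["xyz"]+d*((z-c["xyz"][2])/d[:,2])[:,None]
def blob(mask,seed):
    k,l,st,ce=cv2.connectedComponentsWithStats(mask.astype(np.uint8))
    m=l==l[seed[1],seed[0]]
    cs,_=cv2.findContours(m.astype(np.uint8),cv2.RETR_EXTERNAL,cv2.CHAIN_APPROX_NONE)
    return max(cs,key=len)[:,0]
def circ(p):
    (c,r)=cv2.minEnclosingCircle(p[:,:2].astype(np.float32)*1000); return np.round(c,1),round(r,1)
E
python3 - <<'E'
from h import *
vis=[]
for n,cs,ts in(("scene",(320,286),(280,265)),("side",(365,217),(310,280))):
    im=cv2.imread(f"pics/{n}0.png"); g=im.max(2); sat=im.max(2).astype(int)-im.min(2)
    b=blob(g<60,cs); print(n,"cap bbox",cv2.boundingRect(b),circ(cast(n,b,.082)),circ(cast(n,b,.076)))
    p=cast(n,b,.082)[:,:2]; 
    print("grey at table",im[ts[1],ts[0]], [im[ts[1]+k,ts[0]].tolist() for k in range(-20,40,6)])
    c=im.copy(); cv2.drawContours(c,[b[:,None]],-1,(0,0,255),1)
    y,x=(200,240) if n=="scene" else (195,250)
    vis.append(cv2.resize(c[y:y+130,x:x+160],(640,520),interpolation=cv2.INTER_NEAREST)[:, :400] if 0 else cv2.resize(c[y:y+130,x:x+160],(400,325)))
cv2.imwrite("pics/crop0.png",np.hstack(vis))
E
```

```text
scene cap bbox (304, 270, 31, 28) (array([661.7,  87. ]), 28.6) (array([657.4,  83.8]), 28.9)
grey at table [181 184 181] [[79, 83, 82], [82, 79, 81], [70, 71, 70], [178, 181, 180], [178, 183, 180], [106, 108, 106], [157, 162, 162], [80, 83, 81], [87, 88, 85], [91, 91, 89]]
side cap bbox (0, 0, 640, 480) (array([1260.2, 1693. ]), 2244.0) (array([1271.8, 1724.1]), 2275.3)
grey at table [216 219 222] [[81, 84, 78], [219, 221, 223], [223, 226, 222], [219, 221, 223], [219, 223, 223], [220, 224, 222], [140, 140, 141], [189, 193, 192], [103, 104, 101], [99, 98, 95]]
```

View pics/crop0.png

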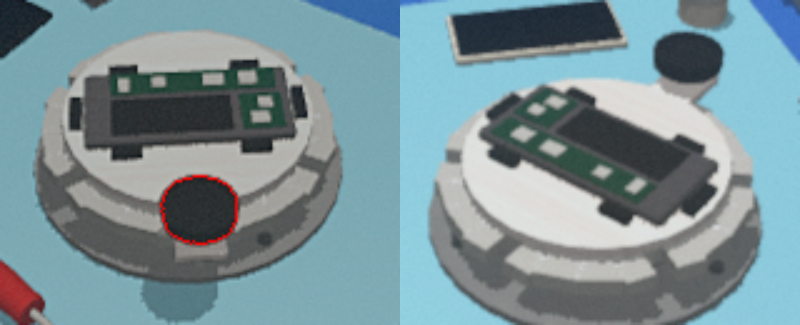

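The crop shows the cap outlined in the scene view, and the white top's edge is clear in both views. I'll fit circles of known radius to edge points.

```bash
python3 - <<'E'
from h import *
from scipy.optimize import least_squares as LS
def fit(p,r=None):
    m=p[:,:2].mean(0)
    f=(lambda v:np.hypot(*(p[:,:2]-v[:2]).T)-(r or v[2]))
    o=LS(f,[*m,r or .05]); return np.round(o.x*1000,1),"rms mm",round(1000*np.sqrt((o.fun**2).mean()),2)
T={"scene":[(265.6,246),(314,212.4),(364.8,246),(280,272),(345,219),(280,221)],"side":[(274.8,257),(326,289.4),(382.4,259),(330,227),(376,246),(290,236)]}
for n,cs in(("scene",(320,286)),("side",(365,217))):
    im=cv2.imread(f"pics/{n}0.png"); g=im.max(2)
    print(n,"table",fit(cast(n,T[n],.057)),g[cs[1],cs[0]],g[217,340:390:3] if n=="side" else "")
    m=g<80; w=np.zeros_like(m); w[cs[1]-25:cs[1]+25,cs[0]-25:cs[0]+25]=1
    b=blob(m&w,cs); x,y,ww,h=cv2.boundingRect(b); print((x,y,ww,h))
    u=b[b[:,1]<y+h*.5]; print(fit(cast(n,u,.082),.025),fit(cast(n,u,.082)))
E
```

```text
scene table (array([572.3,  12. ,  89.5]), 'rms mm', np.float64(1.17)) 48 
(304, 270, 32, 28)
(array([659.3,  85.8,  25. ]), 'rms mm', np.float64(0.74)) (array([658.3,  85.1,  24.1]), 'rms mm', np.float64(0.56))
side table (array([573.6,  15.9,  86.5]), 'rms mm', np.float64(2.69)) 61 [220 220 220 219  66  63  63  61  63  61  58  61  59 167 219 220 222]
(352, 208, 27, 20)
(array([656.9,  82.3,  25. ]), 'rms mm', np.float64(1.2)) (array([657.3,  84.1,  23.5]), 'rms mm', np.float64(0.88))
```

Results:
- Axis is at about (0.573, 0.0135).
- Cap is at about (0.658, 0.084), which is 110 mm out against the expected 112.

I'll transit in two halves with the fingers shut, turning the tool +60° on the way.

```bash
cat >> h.py <<'E'
def go(xyz,yaw=None):
    "deltas in move units from the present pose to a down-pointing pose"
    s=observe(); R=Ro.from_euler("xyz",s["tool_rot"])
    G=Ro.from_euler("xyz",[np.pi,0,s["tool_rot"][2] if yaw is None else yaw])
    d=R.inv().apply(np.array(xyz)-s["position"])/.5
    t=(R.inv()*G).as_rotvec()/np.radians(120)
    return np.round(d,4).tolist(),np.round(t,4).tolist()
E
python3 -c "
from h import *
print(go([.46,-.24,.2],.436+.52),go([.658,.084,.13],1.483))"
```

```text
([0.6315, -0.4259, 0.0156], [-0.0004, -0.0001, -0.2484]) ([1.264, -0.8461, 0.156], [-0.0004, -0.0002, -0.5])
```

Call:
play_rows([
  [0.63,-0.426,0.015,0,0,-0.25,1],
  [0.63,-0.426,0.015,0,0,-0.25,1],
  [0.63,-0.426,0.015,0,0,-0.25,1],
  [0.63,-0.426,0.015,0,0,-0.25,1],
  [0.63,-0.426,0.015,0,0,-0.25,1],
  [0.63,-0.426,0.015,0,0,-0.25,1],
  [0.63,-0.426,0.015,0,0,-0.25,1],
  [0.63,-0.426,0.015,0,0,-0.25,1],
  [0.63,-0.426,0.015,0,0,-0.25,1],
  [0.63,-0.426,0.015,0,0,-0.25,1],
])

```text
clock: 1.1
position: [0.4594, -0.2404, 0.2004]
tool_rot: [-3.141, 0.0, 0.96]
force: [-0.2, -0.7, -0.1]
grip_width: 0.0001
finger_force: 0.0
```

```bash
python3 -c "
from h import *
print(observe()['position'],go([.658,.084,.13],1.483))"
```

```text
[ 0.45936656 -0.24037456  0.20039902] ([0.7593, -0.0463, 0.1406], [-0.0003, 0.0001, -0.2495])
```

Call:
play_rows([
  [0.759,-0.046,0.14,0,0,-0.25,1],
  [0.759,-0.046,0.14,0,0,-0.25,1],
  [0.759,-0.046,0.14,0,0,-0.25,1],
  [0.759,-0.046,0.14,0,0,-0.25,1],
  [0.759,-0.046,0.14,0,0,-0.25,1],
  [0.759,-0.046,0.14,0,0,-0.25,1],
  [0.759,-0.046,0.14,0,0,-0.25,1],
  [0.759,-0.046,0.14,0,0,-0.25,1],
  [0.759,-0.046,0.14,0,0,-0.25,1],
  [0.759,-0.046,0.14,0,0,-0.25,1],
])

```text
clock: 2.1
position: [0.6583, 0.0822, 0.1297]
tool_rot: [-3.14, 0.001, 1.482]
force: [-0.1, -1.6, -0.4]
grip_width: -0.0001
finger_force: 0.0
```

```bash
python3 - <<'E'
from h import *
v=[]
for n,(x,y) in(("scene",(240,190)),("side",(290,130))):
    im=grab_frame(n)[:,:,::-1]; cv2.imwrite(f"pics/{n}1.png",im)
    v.append(cv2.resize(im[y:y+120,x:x+130],(390,360)))
s=observe();print(s["position"],s["force"],s["qpos"])
n="wrist"; c=get_calibration(n);print(c); w=grab_frame(n)[:,:,::-1];cv2.imwrite("pics/wrist1.png",w)
cv2.imwrite("pics/crop1.png",np.hstack(v))
E
```

```text
[0.65836532 0.08092688 0.13054184] [-0.07550613 -0.88455783 -0.27747464] [ 0.03229142  0.68850269 -0.38739808  1.54409075  0.29688857  0.96816984
 -0.53505091]
{'fovy': 65.70646984690485, 'cx': 320.3906299027524, 'cy': 234.02972522973258, 'xyz': array([0.66599171, 0.15651323, 0.29638028]), 'rotation': array([ 2.83802881e+00, -6.48821538e-06, -8.96571387e-02])}
```

View pics/crop1.png

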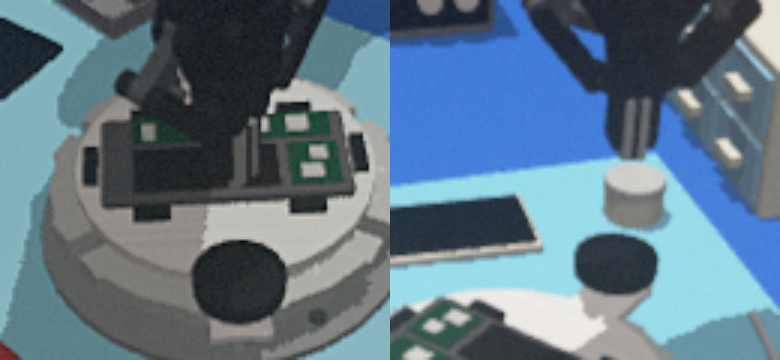

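View pics/wrist1.png

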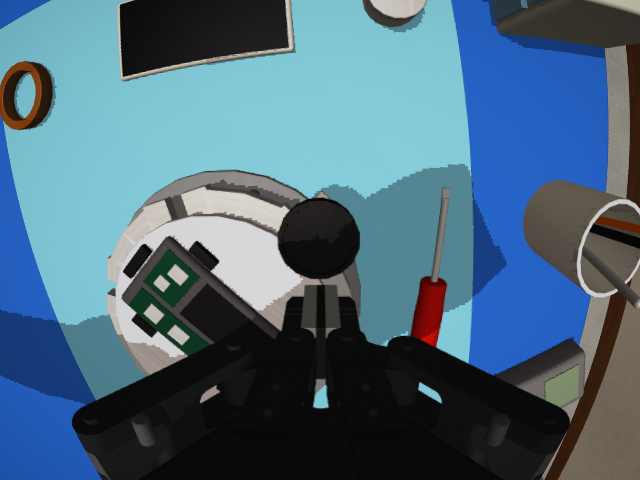

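The views show the shut fingertips hovering just behind and above the cap. In the wrist view the cap is centred near (319,238) with a radius of about 41 px. I'll cross-check the position from the wrist camera.

```bash
cat >> h.py <<'E'
def castw(c,px,z):
    f=240/np.tan(np.radians(c["fovy"]/2)); u=np.atleast_2d(px)-[c["cx"],c["cy"]]; r=np.hypot(*u.T)+1e-9
    d=np.c_[u*(np.sin(r/f)/r)[:,None],np.cos(r/f)]@Ro.from_euler("xyz",c["rotation"]).as_matrix().T
    return c["xyz"]+d*((z-c["xyz"][2])/d[:,2])[:,None]
def fit(p,r=None):
    from scipy.optimize import least_squares as LS
    f=(lambda v:np.hypot(*(p[:,:2]-v[:2]).T)-(r or v[2]))
    o=LS(f,[*p[:,:2].mean(0),r or .05],loss="soft_l1",f_scale=.001); return np.round(o.x*1000,1)
E
python3 - <<'E'
from h import *
c=get_calibration("wrist");im=cv2.imread("pics/wrist1.png");g=im.max(2)
m=(g<60);m[272:]=0; b=blob(m,(319,225)); print(cv2.boundingRect(b))
b=b[b[:,1]<262]; print("cap",fit(castw(c,b,.082)),fit(castw(c,b,.082),.025))
t=[(117,270),(140,236),(180,217),(223,213),(255,221),(275,233),(119,300),(135,340)]
print("table",fit(castw(c,t,.057)),fit(castw(c,t,.057),.09))
for n in("scene","side"):
    k=get_calibration(n);f=240/np.tan(np.radians(k["fovy"]/2))
    p=Ro.from_euler("xyz",k["rotation"]).inv().apply(observe()["position"]-k["xyz"]);print(n,"tip",p[:2]/p[2]*f+[k["cx"],k["cy"]])
print(observe()["position"],go([.658,.084,.085],1.483))
E
```

```text
(277, 197, 83, 75)
cap [658.6  87.   24.8] [658.6  86.8  25. ]
table [573.1  23.8  82.6] [576.2  14.6  90. ]
scene tip [317.06415476 258.40793081]
side tip [368.24016924 192.55876845]
[0.65840946 0.08105082 0.13078622] ([0.0059, -0.0014, 0.0916], [0.0, 0.0005, -0.0012])
```

```bash
python3 - <<'E'
from h import *
def ray(n,px):
    a=cast(n,px,.2)[0];o=get_calibration(n)["xyz"];d=a-o;return o,d/np.linalg.norm(d)
def tri(p1,p2):
    A=np.zeros((3,3));b=np.zeros(3);L=[]
    for n,p in(("scene",p1),("side",p2)):
        o,d=ray(n,p);P=np.eye(3)-np.outer(d,d);A+=P;b+=P@o;L.append((o,P))
    x=np.linalg.solve(A,b);return np.round(x*1000,1),[round(1000*np.linalg.norm(P@(x-o)),1) for o,P in L]
print(tri((321,251.5),(371.3,182)))
a=cv2.imread("pics/scene1.png")[215:270,285:345];b=cv2.imread("pics/side1.png")[150:205,340:400]
cv2.imwrite("pics/crop2.png",np.hstack([cv2.resize(q,(400,367),interpolation=cv2.INTER_CUBIC) for q in(a,b)]))
E
```

```text
(array([661.6,  87.4, 149.4]), [np.float64(3.1), np.float64(3.1)])
```

View pics/crop2.png

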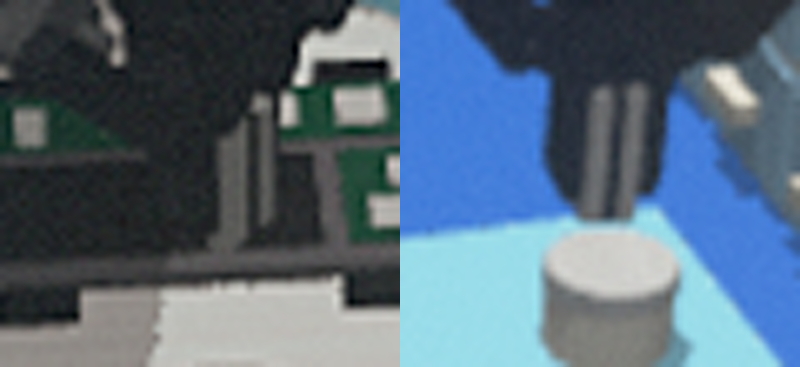

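The fingertip shows about 19 mm higher than the reported TCP: the pad tip is at (371,182) in the side view and (320,252) in the scene view. I'll go 35 mm lower, which is safe under either reading, and look again.

Call:
play_rows([
  [0,0,0.035,0,0,0,1],
  [0,0,0.07,0,0,0,1],
  [0,0,0.07,0,0,0,1],
  [0,0,0.07,0,0,0,1],
  [0,0,0.07,0,0,0,1],
])

```text
clock: 2.75
position: [0.659, 0.083, 0.0968]
tool_rot: [3.14, -0.0, 1.482]
force: [0.3, -0.7, 0.8]
grip_width: 0.0002
finger_force: 0.0
```

```bash
python3 - <<'E'
from h import *
v=[]
print(observe()["position"])
for n,(x,y) in(("scene",(285,220)),("side",(335,160)),("wrist",(260,180))):
    im=grab_frame(n)[:,:,::-1]; cv2.imwrite(f"pics/{n}2.png",im)
    k=(130 if n=="wrist" else 75); v.append(cv2.resize(im[y:y+k,x:x+k],(264,264) if 0 else (266,266),interpolation=cv2.INTER_CUBIC))
s=observe();print(s["position"],s["force"],s["tool_rot"],get_calibration("wrist"))
cv2.imwrite("pics/crop3.png",np.hstack(v))
for n in("scene","side"):
    k=get_calibration(n);f=240/np.tan(np.radians(k["fovy"]/2))
    p=Ro.from_euler("xyz",k["rotation"]).inv().apply(s["position"]-k["xyz"]);print(n,"tip",p[:2]/p[2]*f+[k["cx"],k["cy"]])
E
```

```text
[0.65900306 0.08295585 0.09677942]
[0.65884681 0.0833089  0.09639494] [ 0.11988481 -0.28766275  0.16562042] [ 3.14056926e+00 -2.09171688e-04  1.48273266e+00] {'fovy': 65.70646984690485, 'cx': 320.3906299027524, 'cy': 234.02972522973258, 'xyz': array([0.66606743, 0.15868785, 0.26235559]), 'rotation': array([ 2.83939663e+00, -1.24137717e-03, -8.75035305e-02])}
scene tip [318.21074452 274.77652437]
side tip [366.61296437 208.65816851]
```

View pics/crop3.png

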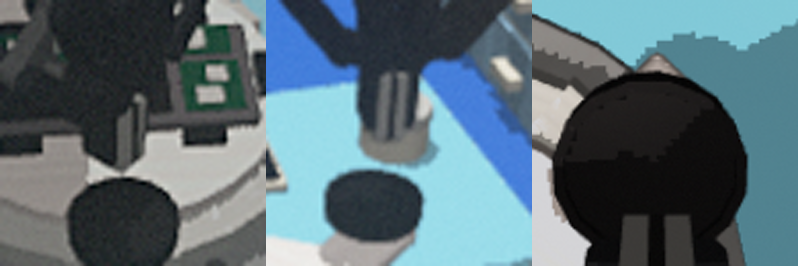

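```bash
python3 - <<'E'
from h import *
def ray(n,px):
    a=cast(n,px,.2)[0];o=get_calibration(n)["xyz"];d=a-o;return o,d/np.linalg.norm(d)
def tri(p1,p2):
    A=np.zeros((3,3));b=np.zeros(3);L=[]
    for n,p in(("scene",p1),("side",p2)):
        o,d=ray(n,p);P=np.eye(3)-np.outer(d,d);A+=P;b+=P@o;L.append((o,P))
    x=np.linalg.solve(A,b);return np.round(x*1000,1),[round(1000*np.linalg.norm(P@(x-o)),1) for o,P in L]
print(tri((317.1,263.4),(368.6,196.7)),tri((319.7,268.5),(368.6,199.5)))
for z in(.096,.105,.11,.115,.12): print(z,[np.round(cast(n,p,z)[0][:2]*1000,1).tolist() for n,p in(("scene",(317.1,263.4)),("side",(368.6,196.7)))])
c=get_calibration("wrist")
# wrist: near (+y) edge of pads, crop(660,215)*130/266
for z in(.096,.11,.115): print("wrist pad edge",z,castw(c,[(260+(656-532)*130/266,180+215*130/266)],z))
im=cv2.imread("pics/wrist2.png");g=im.max(2);m=(g<60);m[280:]=0;b=blob(m,(319,235));b=b[b[:,1]<255];print(fit(castw(c,b,.082)),fit(castw(c,b,.082),.025))
E
```

```text
(array([660. ,  82. , 121.8]), [np.float64(0.1), np.float64(0.1)]) (array([661.2,  86.6, 113.8]), [np.float64(1.2), np.float64(1.2)])
0.096 [[639.7, 67.1], [675.4, 122.6]]
0.105 [[646.7, 72.3], [670.0, 108.4]]
0.11 [[650.6, 75.2], [667.1, 100.5]]
0.115 [[654.5, 78.1], [664.1, 92.6]]
0.12 [[658.4, 81.0], [661.1, 84.7]]
wrist pad edge 0.096 [[0.65954054 0.08073538 0.096     ]]
wrist pad edge 0.11 [[0.66008982 0.08729563 0.11      ]]
wrist pad edge 0.115 [[0.66028599 0.08963857 0.115     ]]
[658.3  90.1  23.2] [657.9  87.9  25. ]
```

The lateral position agrees to within about 3 mm, and the tip sits about 20 mm above the reported z. I'll correct laterally by (−1.5, +2.5) mm and go down in small force-checked steps.

Call:
play_rows([
  [0.005,-0.0035,0.01,0,0,0,1],
  [0.005,-0.0035,0.02,0,0,0,1],
  [0.005,-0.0035,0.03,0,0,0,1],
  [0.005,-0.0035,0.036,0,0,0,1],
  [0.005,-0.0035,0.04,0,0,0,1],
  [0.005,-0.0035,0.04,0,0,0,1],
  [0.005,-0.0035,0.04,0,0,0,1],
])

```text
clock: 3.6
position: [0.657, 0.0861, 0.0756]
tool_rot: [3.142, -0.0, 1.483]
force: [0.6, 0.2, 0.7]
grip_width: 0.0002
finger_force: 0.0
```

Call:
play_rows([
  [0,0,0.01,0,0,0,1],
  [0,0,0.016,0,0,0,1],
  [0,0,0.022,0,0,0,1],
  [0,0,0.022,0,0,0,1],
  [0,0,0.022,0,0,0,1],
])

```text
clock: 4.1
position: [0.6569, 0.0861, 0.0645]
tool_rot: [-3.141, 0.0, 1.483]
force: [-0.3, -0.7, 0.2]
grip_width: -0.0003
finger_force: 0.0
```

```bash
python3 - <<'E'
from h import *
v=[]
print(observe()["position"],observe()["force"])
for n,(x,y) in(("scene",(285,220)),("side",(335,160)),("wrist",(240,150))):
    im=grab_frame(n)[:,:,::-1]; cv2.imwrite(f"pics/{n}3.png",im)
    k=(170 if n=="wrist" else 75); v.append(cv2.resize(im[y:y+k,x:x+k],(266,266),interpolation=cv2.INTER_CUBIC))
cv2.imwrite("pics/crop4.png",np.clip(np.hstack(v)*1.6,0,255))
E
```

```text
[0.65690965 0.08608532 0.06451251] [-0.34015569 -0.68004074  0.23028708][ WARN:0@1.125] global loadsave.cpp:1063 imwrite_ Unsupported depth image for selected encoder is fallbacked to CV_8U.
```

View pics/crop4.png

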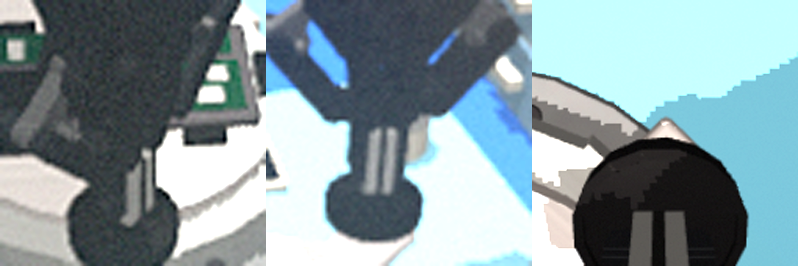

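The view shows the tips at the mouth of the dish, roughly centred: in the wrist crop the finger mid-line is at 660 and the cap centre at 661. There's no contact yet, so I'll continue down.

Call:
play_rows([
  [0,0,0.006,0,0,0,1],
  [0,0,0.01,0,0,0,1],
  [0,0,0.014,0,0,0,1],
  [0,0,0.018,0,0,0,1],
  [0,0,0.018,0,0,0,1],
])

```text
clock: 4.75
position: [0.6569, 0.0861, 0.0554]
tool_rot: [-3.141, 0.0, 1.483]
force: [-0.7, -0.5, 2.3]
grip_width: 0.0001
finger_force: 1.3
```

Call:
play_rows([
  [0,0,0.004,0,0,0,1],
  [0,0,0.008,0,0,0,1],
  [0,0,0.01,0,0,0,1],
  [0,0,0.01,0,0,0,1],
])

```text
clock: 5.15
position: [0.657, 0.0861, 0.0506]
tool_rot: [3.141, -0.0, 1.483]
force: [-1.0, -0.3, 3.8]
grip_width: 0.0003
finger_force: 2.1
```

Call:
play_rows([
  [0,0,0.004,0,0,0,1],
  [0,0,0.008,0,0,0,1],
  [0,0,0.012,0,0,0,1],
  [0,0,0.012,0,0,0,1],
])

```text
clock: 5.55
position: [0.657, 0.086, 0.0445]
tool_rot: [3.141, -0.0, 1.483]
force: [-2.5, -1.2, 6.5]
grip_width: -0.0004
finger_force: 3.2
```

Call:
play_rows([
  [0,0,0.003,0,0,0,1],
  [0,0,0.005,0,0,0,1],
  [0,0,0.005,0,0,0,1],
])

```text
clock: 5.85
position: [0.6578, 0.0855, 0.0437]
tool_rot: [3.14, 0.001, 1.482]
force: [-6.2, -4.5, 25.7]
grip_width: -0.0001
finger_force: 13.0
```

The plunger is at its stop, with the force jumping to 25 N. Next I'll compute the arc.

```bash
cat >> h.py <<'E'
def arc(r,ths,yaw):
    for t in ths:
        a=np.radians(t); d=np.array([[np.cos(a),np.sin(a)],[-np.sin(a),np.cos(a)]])@r-r
        print(t,[round(float(d@[np.cos(yaw),np.sin(yaw)]/.5),4),round(float(d@[np.sin(yaw),-np.cos(yaw)]/.5),4),0,0,0,round(t/120,4)])
E
python3 -c "
from h import *
s=observe();print(s['tool_rot'],s['position'],s['qpos'])
arc(np.array([.0855,.0725]),[4,8,12,16,20,24,28,32,36,40],1.482)"
```

```text
[3.13979477e+00 5.44621543e-04 1.48233968e+00] [0.65777082 0.0855188  0.04367541] [ 0.00532816  0.7933637  -0.35460598  1.59360974  0.34817974  0.81608301
 -0.5805616 ]
4 [-0.0114, 0.0107, 0, 0, 0, 0.0333]
8 [-0.0235, 0.0207, 0, 0, 0, 0.0667]
12 [-0.0362, 0.0297, 0, 0, 0, 0.1]
16 [-0.0496, 0.0379, 0, 0, 0, 0.1333]
20 [-0.0635, 0.0451, 0, 0, 0, 0.1667]
24 [-0.0778, 0.0513, 0, 0, 0, 0.2]
28 [-0.0926, 0.0565, 0, 0, 0, 0.2333]
32 [-0.1077, 0.0606, 0, 0, 0, 0.2667]
36 [-0.123, 0.0637, 0, 0, 0, 0.3]
40 [-0.1386, 0.0657, 0, 0, 0, 0.3333]
```

Call:
play_rows([
  [-0.0114,0.0107,0,0,0,0.0333,1],
  [-0.0235,0.0207,0,0,0,0.0667,1],
  [-0.0362,0.0297,0,0,0,0.1,1],
  [-0.0496,0.0379,0,0,0,0.1333,1],
  [-0.0635,0.0451,0,0,0,0.1667,1],
  [-0.0635,0.0451,0,0,0,0.1667,1],
])

```text
clock: 6.45
position: [0.6776, 0.051, 0.0437]
tool_rot: [3.14, 0.0, 1.13]
force: [-7.3, -3.5, 26.1]
grip_width: 0.0002
finger_force: 13.0
```

```bash
python3 - <<'E'
from h import *
v=[]
s=observe();print(s["position"],s["force"],s["tool_rot"])
for n,(x,y) in(("scene",(240,190)),("side",(250,170))):
    im=grab_frame(n)[:,:,::-1]; cv2.imwrite(f"pics/{n}4.png",im)
    v.append(cv2.resize(im[y:y+130,x:x+150],(400,347),interpolation=cv2.INTER_CUBIC))
cv2.imwrite("pics/crop5.png",np.hstack(v))
E
```

```text
[0.67758263 0.05098467 0.0436652 ] [-7.26954347 -3.48022691 26.09443921] [3.13963023e+00 1.67552076e-04 1.12958036e+00]
```

View pics/crop5.png

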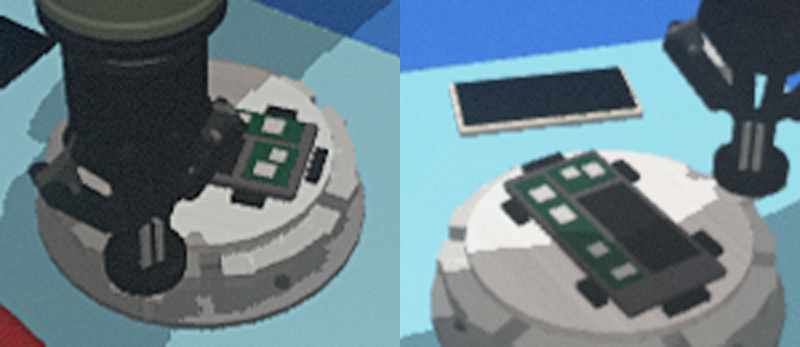

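The table and cap turn with the fingers: in the scene crop the cap is at (145,260) with the tips seated. I'll measure the table angle numerically from the green board, then work out the rest of the arc.

```bash
cat >> h.py <<'E'
def board(f):
    im=cv2.imread(f)[170:310,240:400]; h=cv2.cvtColor(im,cv2.COLOR_BGR2HSV)
    m=((h[...,0]>60)&(h[...,0]<85)&(h[...,1]>90)&(h[...,2]<130)).astype(np.uint8)
    m=cv2.morphologyEx(m,cv2.MORPH_CLOSE,np.ones((5,5)))
    k,l,st,_=cv2.connectedComponentsWithStats(m); i=1+st[1:,4].argmax()
    q=np.argwhere(l==i)[:,::-1]+[240,170]
    p=cast("side",q,.065)[:,:2].astype(np.float32)*1000
    r=cv2.minAreaRect(p); w=np.diff(cv2.boxPoints(r),axis=0); w=w[np.hypot(*w.T).argmax()]
    return st[i,4],r[1],np.degrees(np.arctan2(w[1],w[0]))%180
E
python3 -c "
from h import *
for i in (0,1,4): print(i,board(f'pics/side{i}.png'))
a=np.radians(20);r=np.array([[np.cos(a),np.sin(a)],[-np.sin(a),np.cos(a)]])@[.0855,.0725]
arc(r,[4,8,12,16,20,24,28,32,36,40],1.131)"
```

```text
0 (np.int32(241), (62.63906478881836, 40.432525634765625), np.float32(44.97002))
1 (np.int32(339), (60.611412048339844, 76.06160736083984), np.float32(130.6384))
4 (np.int32(389), (59.79448699951172, 82.14818572998047), np.float32(108.45649))
4 [-0.0114, 0.0108, 0, 0, 0, 0.0333]
8 [-0.0234, 0.0207, 0, 0, 0, 0.0667]
12 [-0.0362, 0.0298, 0, 0, 0, 0.1]
16 [-0.0495, 0.038, 0, 0, 0, 0.1333]
20 [-0.0634, 0.0452, 0, 0, 0, 0.1667]
24 [-0.0777, 0.0514, 0, 0, 0, 0.2]
28 [-0.0925, 0.0567, 0, 0, 0, 0.2333]
32 [-0.1076, 0.0609, 0, 0, 0, 0.2667]
36 [-0.1229, 0.064, 0, 0, 0, 0.3]
40 [-0.1384, 0.066, 0, 0, 0, 0.3333]
```

Call:
play_rows([
  [-0.0114,0.0108,0,0,0,0.0333,1],
  [-0.0234,0.0207,0,0,0,0.0667,1],
  [-0.0362,0.0298,0,0,0,0.1,1],
  [-0.0495,0.038,0,0,0,0.1333,1],
  [-0.0634,0.0452,0,0,0,0.1667,1],
  [-0.0777,0.0514,0,0,0,0.2,1],
  [-0.0925,0.0567,0,0,0,0.2333,1],
  [-0.1076,0.0609,0,0,0,0.2667,1],
  [-0.1229,0.064,0,0,0,0.3,1],
])

```text
clock: 7.45
position: [0.6801, -0.0164, 0.0437]
tool_rot: [-3.142, -0.002, 0.503]
force: [-8.3, 2.8, 25.5]
grip_width: 0.0
finger_force: 12.9
```

```bash
python3 - <<'E'
from h import *
s=observe();print(s["position"],s["force"],s["tool_rot"])
for n in("scene","side"): cv2.imwrite(f"pics/{n}5.png",grab_frame(n)[:,:,::-1])
def phone(f):
    # dark-screen + frame outline: everything not bright/white within the table-top disc, minus gripper
    im=cv2.imread(f);h=cv2.cvtColor(im,cv2.COLOR_BGR2HSV)
    w=((h[...,1]<40)&(h[...,2]>185)).astype(np.uint8); return w
for i in(0,5):
    im=cv2.imread(f"pics/side{i}.png"); g=im.max(2)
    # table-fixed rectangular screen (dark): blob
    m=(g<62); w=np.zeros_like(m); w[225:290,280:380]=1
    k,l,st,ce=cv2.connectedComponentsWithStats((m&w).astype(np.uint8)); j=1+st[1:,4].argmax()
    q=np.argwhere(l==j)[:,::-1]; p=cast("side",q,.065)[:,:2].astype(np.float32)*1000
    r=cv2.minAreaRect(p);b=cv2.boxPoints(r);e=np.diff(b,axis=0);e=e[np.hypot(*e.T).argmax()]
    print(i,st[j],r[0],r[1],np.degrees(np.arctan2(e[1],e[0]))%180, board(f"pics/side{i}.png"))
E
```

```text
[ 0.68010473 -0.01635689  0.04365597] [-8.26077935  2.8108715  25.49208088] [-3.14158983e+00 -1.52559863e-03  5.02891842e-01]
0 [314 238  51  29 614] (589.2208251953125, 12.430416107177734) (34.09208297729492, 83.60848999023438) 130.14215 (np.int32(241), (62.63906478881836, 40.432525634765625), np.float32(44.97002))
5 [324 252  22  23 327] (575.7750244140625, -14.058160781860352) (56.481632232666016, 33.76565170288086) 74.46626 (np.int32(335), (87.94290161132812, 60.60371780395508), np.float32(73.55861))
```

The screen edge shows 55.7°, the board 57° and the tool yaw 56°, so the table follows without slip. I'll do the last 4°, then ease off.

Call:
play_rows([
  [-0.0057,0.0055,0,0,0,0.0167,1],
  [-0.0114,0.0108,0,0,0,0.0333,1],
  [-0.0114,0.0108,0,0,0,0.0333,1],
  [-0.0114,0.0108,-0.004,0,0,0.0333,1],
  [-0.0114,0.0108,-0.004,0,0,0.0333,1],
])

```text
clock: 8.05
position: [0.6775, -0.0239, 0.0446]
tool_rot: [3.142, -0.001, 0.436]
force: [-0.7, 0.3, 5.6]
grip_width: 0.0
finger_force: 3.1
```

```bash
cat >> h.py <<'E'
def screen(f):
    g=cv2.imread(f).max(2); m=(g<62); w=np.zeros_like(m); w[225:290,280:380]=1
    k,l,st,ce=cv2.connectedComponentsWithStats((m&w).astype(np.uint8)); j=1+st[1:,4].argmax()
    p=cast("side",np.argwhere(l==j)[:,::-1],.065)[:,:2].astype(np.float32)*1000
    r=cv2.minAreaRect(p);e=np.diff(cv2.boxPoints(r),axis=0);e=e[np.hypot(*e.T).argmax()]
    return st[j,4],r[1],np.degrees(np.arctan2(e[1],e[0]))%180
E
python3 - <<'E'
from h import *
s=observe();print(s["position"],s["force"],s["tool_rot"])
cv2.imwrite("pics/side6.png",grab_frame("side")[:,:,::-1])
print(screen("pics/side6.png"),board("pics/side6.png"))
E
```

```text
[ 0.67752098 -0.02389904  0.04460848] [-0.68828651  0.28658408  5.56314149] [ 3.14155755e+00 -8.21583916e-04  4.36014621e-01]
(np.int32(302), (49.73814010620117, 34.622257232666016), np.float32(70.716644)) (np.int32(340), (89.79853820800781, 60.9590950012207), np.float32(70.001755))
```

The measured angle is about 60° by all estimates: 59.4 from the screen, 60.6 from the board and 59.5 from the tool chord. I'll lift straight up.

Call:
play_rows([
  [0,0,-0.004,0,0,0,1],
  [0,0,-0.009,0,0,0,1],
  [0,0,-0.014,0,0,0,1],
  [0,0,-0.02,0,0,0,1],
  [0,0,-0.03,0,0,0,1],
  [0,0,-0.06,0,0,0,1],
  [0,0,-0.12,0,0,0,1],
  [0,0,-0.2,0,0,0,1],
  [0,0,-0.2,0,0,0,1],
  [0,0,-0.2,0,0,0,1],
])

```text
clock: 9.1
position: [0.6777, -0.0243, 0.1457]
tool_rot: [3.141, -0.002, 0.436]
force: [-0.1, -0.8, -0.2]
grip_width: 0.0001
finger_force: 0.0
```

```bash
python3 - <<'E'
from h import *
s=observe();print(s["position"],s["force"],s["tool_rot"])
v=[]
c=get_calibration("wrist")
for n in("scene","side","wrist"): cv2.imwrite(f"pics/{n}7.png",grab_frame(n)[:,:,::-1])
for n,(x,y) in(("scene",(210,190)),("side",(260,170)),("wrist",(220,150))):
    im=cv2.imread(f"pics/{n}7.png"); v.append(cv2.resize(im[y:y+150,x:x+150],(266,266),interpolation=cv2.INTER_CUBIC))
cv2.imwrite("pics/crop6.png",np.hstack(v))
print(screen("pics/side7.png"),board("pics/side7.png"))
im=cv2.imread("pics/wrist7.png");g=im.max(2);m=(g<60);m[300:]=0;m[:,:200]=0
b=blob(m,(320,225));print(cv2.boundingRect(b))
for z in(.0735,.082): print(z,fit(castw(c,b[b[:,1]<262],z)))
E
```

```text
[ 0.67768381 -0.02431651  0.14570498] [-0.05289269 -0.78966814 -0.24071784] [ 3.14074088e+00 -1.81276223e-03  4.35660305e-01]
(np.int32(236), (43.06629943847656, 33.71607208251953), np.float32(69.84325)) (np.int32(429), (119.36446380615234, 60.66963195800781), np.float32(69.51717))
(284, 197, 77, 80)
0.0735 [677.7 -26.1  25.9]
0.082 [680.2 -24.9  25. ]
```

View pics/crop6.png

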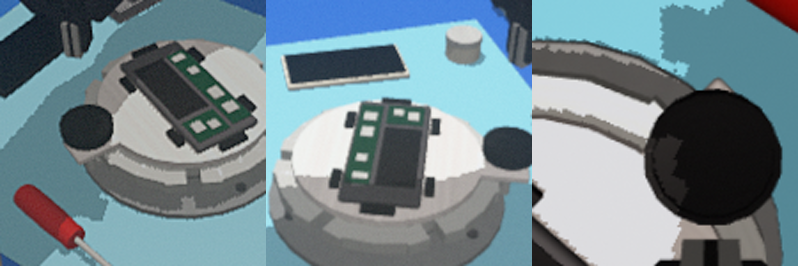

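The pictures show the cap clear of the fingers with the phone still in its nest. At z = 0.082 the cap fits a radius of 25.0 mm at (0.680, −0.025), so it has sprung up. I'll confirm with the two fixed cameras and hand in if they agree.

```bash
python3 - <<'E'
from h import *
d={}
for n,cs in(("scene",(258,261)),("side",(397,254))):
    g=cv2.imread(f"pics/{n}7.png").max(2)
    m=g<80; w=np.zeros_like(m); w[cs[1]-22:cs[1]+20,cs[0]-22:cs[0]+25]=1
    b=blob(m&w,cs); x,y,ww,h=cv2.boundingRect(b); u=b[b[:,1]<y+h*.5]
    for z in(.0735,.082): d[n,z]=fit(cast(n,u,z),.025)[:2]; print(n,z,(x,y,ww,h),d[n,z])
gap={z:np.linalg.norm(d["scene",z]-d["side",z]) for z in(.0735,.082)}; print(gap)
if gap[.082]<7 and gap[.082]<gap[.0735]: print(job_done())
E
```

```text
scene 0.0735 (244, 249, 30, 26) [672.6 -31.7]
scene 0.082 (244, 249, 30, 26) [678.8 -25.1]
side 0.0735 (383, 242, 30, 24) [681.7 -17.2]
side 0.082 (383, 242, 30, 24) [676.7 -27.9]
{0.0735: np.float64(17.11899529762189), 0.082: np.float64(3.499999999999943)}
the job is handed in; nothing more can be done
None
```

The job is handed in: I turned the table one notch clockwise (about 60°), the plunger has sprung back up, and the phone is still in its nest. The result was not shown to me, and I did not measure the other items on the mat again before handing in.

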